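# Press a knife-handle pin home and hold it down

## Robot

A 7-joint arm with a two-finger parallel gripper is mounted at the origin on a cart in front of the work surface, level with it; the furniture and walls round the work are solid. World frame = base frame: x ahead of the robot, y to its left, z up, the work surface at z = 0. Lengths are in m, angles in rad, forces in N, time in s.
With the tool pointing down it reaches from about 0.425 to 0.875 m from the base axis. Payload 9.9 kg.
Tool frame: the origin (TCP) lies at the very end of the fingers, on their centre line; the grasp point (between the pads) lies 19 mm behind it; z points along the fingers, y is the line along which they close (so a half turn about z gives the same grasp; the last joint's range is limited). The gripper opens to 85 mm and grips with 20 to 120 N. Pads are 22 mm wide; open, the fingers measure 114 mm over their backs; the gripper's body (76 mm by 85 mm) begins 54 mm behind the grasp point. The pads swing forward as they close: fully open they stand 13 mm farther back than shut.
Start: joints at [1.13, 0.576, 0.025, 1.437, -0.015, 1.129, -0.057], TCP at [0.236, -0.632, 0.231] pointing down, gripper open.
Joint ranges: [-2.76, 2.76], [-0.34, 2.15], [-1.52, 1.57], [0.19, 2.46], [-1.09, 4.23], [0.17, 1.99], [-2.82, 2.82]. Speed limits (rad/s): [2.22, 2.22, 3.01, 3.01, 3.14, 3.14, 3.14].

## Interface

Orientations are given as a unit quaternion [w, x, y, z].
In Python, from bench import * gives the robot as it stands.
- The arm moves only by the tool move_arm, never from a script. Its argument "rows" is a list that holds one entry, the list of rows, each a list of 7 numbers: the closure, from 0 (fully open) to 1 (shut), then the shift along the tool's x, y, z in m, then the turn, a rotation vector about the tool's x, y, z in rad. In form: [[[claw, dx, dy, dz, ax, ay, az], ...]]. A call has 1 to 20 rows; each row shifts and turns the commanded pose from where the row before left it, along the tool's axes as they then stand; what a row does not reach is not made up. A row lasts 1/8 s, in which the tool goes at most 62.5 mm and 10.7 degrees, less where a joint would pass 70% of its speed; a pose out of reach is approached as far as the arm can. A call with a gripper value outside its range is refused whole. The fingers move at their own pace and stop on an object; "squeeze" is the grip in N (left out, the last holds). Time passes only in rows, so rows that do not move let the fingers close. It gives the time, the measured TCP pose, the force, the opening and the grip force at its end, in the units of the state.
- get_obs(): the state, without advancing time (a new reading comes with each control period).
- grab_frame(name): name is "scene" or "top" or "wrist"; returns a dict with "pixels" (384x512x3 uint8, blue, green, red), "z_map" (384x512 float32, m along the optical axis (not along the pixel's ray), 0 where there is no reading), "vertical_fov" (degrees; the focal length in pixels is half the picture's height over the tangent of half this angle, whatever the lens; pixels are square), "cx", "cy" (the principal point, pixels), "R" (3x3) and "t" (3): a world point X has camera coordinates R X + t. Camera axes: x right, y down, z forward; pixel columns grow to the right and rows downward; lengths in m; the calibration is good to about 2 mm. A picture is of the moment at which its call begins.
- finish_job(): hands the job in; it is judged then, once.
The state is a dict: "time": time; "joints": joint angles; "joint_velocities": joint speeds; "effort": joint torques, N m; "tcp_pos": TCP position; "eef_rot": TCP orientation; "contact_force": force on the tool from outside, world axes, zero at the start; "wrist_torque": the same for the moment, N m; "width": opening from 0.0 (shut) to 1.0 (fully open); "grip_force": force on a finger pad.
Only numpy, scipy, OpenCV 4.12 (cv2) and the standard library are available. Lean on these libraries where they do the work, as an engineer would, in place of code of your own. Each camera call takes 0.05 s, during which the arm holds its last target. There are 200 camera calls.

## Task

Press the proud brass pin into the dark handle block in the green arbor press: first turn the black clamp knob at the front of the press clockwise by most of a quarter turn, until it clicks past its detent and the jaw holds the block, then flip the red paddle of the safety catch over towards the front of the press so that it no longer props the lever, and only then pull the lever with the black grip towards the front and down until the pin is flush with the wood. Finish while still holding the lever pulled, fingers on it and the ram bearing firmly on the block: a spring would lift it again, so do not let go. Leave the other things on the bench where they lie.

Things in the scene. Friction and masses are not known exactly. Their poses are not given: they have to be found in the camera images.
- press: bench arbor press, dark green cast iron, fixed to the bench, about 240 long, 190 wide, 200 mm high without its lever. Origin on the bench top under the ram's axis; x from its front (which faces the robot) to its back, y to its left, z up. '(x, y, z) in the press frame' below is in mm in this frame. The column stands at the back (x 49 to 103).
- head_top (a point): (0, 0, 185) in the press frame: on the flat top of the press's head, a block x -51 to 101, y -40 to 40, z 100 to 185. The square steel ram, 24 mm wide, sticks up here to z 205. Two bearing blocks of the catch shaft at x -35, y -28 and y 24, reach z 206.
- nest (a point): (0, 38, 30) in the press frame: on the aluminium nest plate (x -131 to 47, y -48 to 118) under the middle of the handle block. Behind the block a fence, top z 48; in front the jaw, top z 50.
- clamp_knob (a joint): angle (rad) of the clamp knob about its upright axis, clockwise from above positive. 0: open, its bar lies along the press's x. Its spring detent pushes it back to 0 (0.15 N m) until about 0.65, then snaps it on to its stop at 1.3; clicked in and clamped above 1.1. It stays where the detent puts it.
- knob_grip (a point): grip point of the clamp knob, on its axis, (-100, 80, 80) in the press frame. The grip is a black bar on edge, 50 long, 14 thick, z 66 to 92, its white line to the front while open. Below it a round hub on a dark housing, 52x50 mm, top z 58. The axes turn with the knob: x along the bar, y across it (the press's x and y while open).
- catch (a joint): angle (rad) of the safety catch about its level cross shaft. 0: locked, its steel prop blocks a lug on the lever's hub. Positive: the red paddle swings to the press's front (-x) and down, the prop swings up and away; stop at 1.3. Off above 1.0. Stiff hinge (0.08 N m, about 2.5 N at the paddle), stays where it is left.
- catch_paddle (a point): point of the red paddle 33 mm from the shaft's axis, mid width and thickness. The paddle is a plate 24 wide along the shaft, 5 thick, with a 7 mm round rim, ending 46 mm from the axis; locked, it stands nearly upright, leaning 10 degrees to the back. Axes turn with the catch; with it locked they are the press's own.
- catch_hinge (a point): point of the catch shaft's axis in line with the paddle, (-35, 46, 196) in the press frame, fixed; the shaft runs along the press's y. Behind the paddle (to +x) there is free space above the head's top.
- lever (a joint): angle (rad) of the press lever about the level pinion axis. 0: parked, leaning back 0.33 rad from upright; positive: pulled to the front and down. The ram goes down 21.5 mm per rad; at about 1.02 its foot is on the wood and the pin flush. A spring lifts the lever (2 N at the grip parked, 4 N pulled); driving the pin takes about 4 N more. With the catch on it moves under 0.06.
- handle: the whole lever: steel hub, rod and black grip. Origin on the pinion axis in the press's middle plane; the grip is the part to hold.
- handle_grip (a point): middle of the lever's black plastic hand grip, a round sleeve 26 mm across and 58 mm long with a domed end, in line with the rod, 152 mm from the pinion axis: at (79, -115, 289) in the press frame parked, at (-67, -115, 262) with the lever at 1.02. The 12 mm steel rod joins it from below.
- lever_pivot (a point): point of the pinion axis in the grip's plane of swing, (30, -115, 145) in the press frame, fixed; the axis runs along the press's y.
- ram_foot: the ram with its round steel foot, 23 mm across; origin at the centre of the underside; goes straight down with the lever.
- ram_face (a point): centre of the ram foot's underside; 82 mm above the bench with the lever parked.
- handle_block: dark hardwood handle block, 40x130x30 mm, lying loose in the nest along the press's y between fence and jaw, top 60 mm above the bench; origin at the centre of its underside. One brass pin is already home in it, the other stands proud under the ram.
- pin (a joint): how far (m) the proud pin has been driven: starts at 0 to 0.003, flush with the wood at 0.012. It moves only under about 25 N and stays.
- pin_head (a point): centre of the top of the proud brass pin, 8 mm across, under the ram.
- tin_box: bystander: green hinged tin, 113x154x73 mm; origin at the centre of its underside
- spare_block: bystander: pale hardwood handle block, 38x120x25 mm, with no pins; origin at the centre of its underside

How it is judged:
By the outcome, as a careful person would: the job done as asked, in the order asked, and still so for the second after the job is handed in, while the arm keeps its last pose, push and grip.
It also fails if it takes over 66 s, if anything falls off the work surface, if the arm or the gripper's body presses on something with over 40 N, if the wrist force passes 120 N, or if a joint passes its speed limit or range.

## Working session

There is one attempt and no reset: what is moved stays moved. The work goes in short steps, Python scripts to look and compute and a tool call to move; the robot and the scene stay as the last step left them, time stands still between calls to the robot, and variables do not carry over. Pictures are saved under pics/ and viewed, at most 10 in all, crops included, and the job is handed in when it is done.

Besides the shell and the picture viewer there is one more tool, called after "Emit:" as a command line: name --argument value ..., lists and objects as JSON in quotes. move_arm: Moves the arm, as the interface text tells. Its arguments: {"type":"object","properties":{"rows":{"type":"array"},"squeeze":{"type":"number"}},"required":["rows"]}

```bash
mkdir -p pics; cat > h.py <<'E'
from bench import *
import numpy as np, cv2
from scipy.spatial.transform import Rotation as Ro
def cam(n):
    f=grab_frame(n); f['f']=f['pixels'].shape[0]/2/np.tan(np.radians(f['vertical_fov'])/2)
    f['R']=np.array(f['R']);f['t']=np.array(f['t']);return f
def cloud(f):
    z=f['z_map'];v,u=np.mgrid[:z.shape[0],:z.shape[1]]
    c=np.stack([(u-f['cx'])/f['f']*z,(v-f['cy'])/f['f']*z,z],-1)
    return (c-f['t'])@f['R']
def tool():
    o=get_obs();q=o['eef_rot'];return np.array(o['tcp_pos']),Ro.from_quat([q[1],q[2],q[3],q[0]]),o
E
python3 - <<'E'
from h import *
ims=[]
for n in('scene','top'):
    f=cam(n);cv2.imwrite(f'pics/{n}0.png',f['pixels']);np.savez(f'{n}0.npz',**f)
    print(n,f['vertical_fov'],(-f['R'].T@f['t']).round(3),f['R'][2].round(2))
o=get_obs();print(o)
E
```

```text
scene 48.974344160531906 [-0.051  0.757  0.85 ] [ 0.52 -0.58 -0.62]
top 50.82578995723404 [0.376 0.107 1.289] [ 0.15  0.01 -0.99]
{'time': 0.1, 'joints': array([ 1.13019275,  0.57642512,  0.02485169,  1.43782763, -0.01505333,
        1.12902242, -0.05646753]), 'joint_velocities': array([ 1.05156061e-03,  4.01719635e-04, -7.87311203e-04, -1.93659349e-03,
        6.26229315e-04,  1.95532467e-05, -1.55189096e-03]), 'effort': array([ 5.93647899e-03, -7.67309618e+01,  2.25766540e+00, -2.86606371e+01,
        1.58684654e-02,  8.56114144e-03, -1.74308167e-05]), 'tcp_pos': array([ 0.23563932, -0.63208951,  0.2305431 ]), 'eef_rot': array([-7.34697661e-04,  9.84124875e-01,  1.77475826e-01, -1.47829911e-04]), 'contact_force': array([-0.36176719,  0.50953238, -0.75919548]), 'wrist_torque': array([-0.04147084,  0.00167346,  0.02857377]), 'grip_force': 0.0, 'width': 1.002030150602877}
```

View pics/scene0.png

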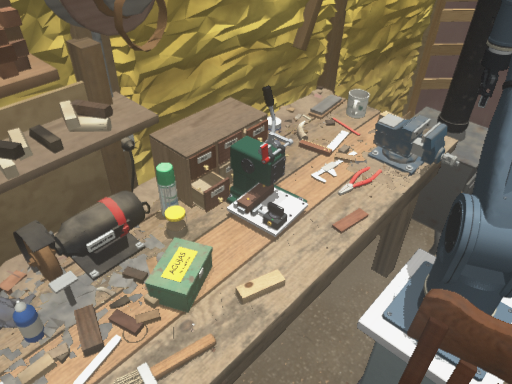

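View pics/top0.png

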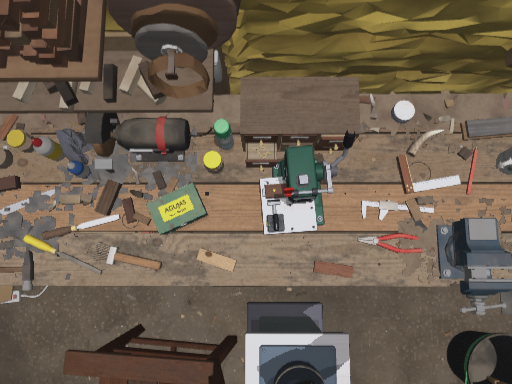

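The scene view shows the press at about (255,165), with its lever grip at (268,97). In the top view the press is at (295,190), the nest plate at (288,205), the knob at (277,218) and the grip at (348,140). The tin and the spare block lie to the left. Next I'll measure the press pose.

```bash
python3 - <<'E'
from h import *
f=dict(np.load('top0.npz'));P=cloud(f);im=f['pixels'];hsv=cv2.cvtColor(im,cv2.COLOR_BGR2HSV)
roi=np.zeros(im.shape[:2],bool);roi[120:245,250:370]=1
g=roi&(hsv[...,0]>60)&(hsv[...,0]<95)&(hsv[...,1]>90)&(abs(P[...,2]-.185)<.006)
w=roi&(hsv[...,1]<45)&(hsv[...,2]>120)&(abs(P[...,2]-.03)<.006)
for n,m in(('head',g),('nest',w)):
    p=P[m][:,:2].astype(np.float32);print(n,m.sum(),P[m].mean(0),cv2.minAreaRect(p))
s=dict(np.load('scene0.npz'));Q=cloud(s);hs=cv2.cvtColor(s['pixels'],cv2.COLOR_BGR2HSV)
for n,F,PP,H in(('top',f,P,hsv),('scene',s,Q,hs)):
    near=(abs(PP[...,0]-.62)<.25)&(abs(PP[...,1])<.25)
    red=near&((H[...,0]<6)|(H[...,0]>174))&(H[...,1]>150)&(H[...,2]>90)&(PP[...,2]>.17)
    print(n,'red',red.sum(),PP[red].mean(0),PP[red].min(0),PP[red].max(0))
    bl=near&(H[...,2]<60)&(PP[...,2]>.24)
    if bl.sum():print('grip',bl.sum(),np.median(PP[bl],0),PP[bl].min(0),PP[bl].max(0))
    k=near&(H[...,2]<70)&(PP[...,2]>.085)&(PP[...,2]<.097)
    print('knob',k.sum(),PP[k].mean(0) if k.sum() else 0)
c=im[120:245,245:370];c=cv2.resize(c,None,fx=4.6,fy=4.6,interpolation=2);cv2.imwrite('pics/c1.png',c)
E
```

```text
head 720 [ 0.64251573 -0.00537153  0.18483039] ((0.6178490519523621, -0.0042573027312755585), (0.14163042604923248, 0.07853811234235764), 5.644518852233887)
nest 1379 [0.51786047 0.01992178 0.03026166] ((0.5642096400260925, 0.017323926091194153), (0.21353915333747864, 0.18281826376914978), 4.7563862800598145)
top red 47 [0.55250678 0.03721655 0.22373265] [0.54368477 0.02695407 0.19909649] [0.55959254 0.04796935 0.24742826]
grip 2454 [0.75801566 0.20215316 0.65559004] [ 0.37601569 -0.12611058  0.25203277] [0.8690903  0.24999145 1.28930763]
knob 89 [0.54033637 0.06655906 0.09103353]
scene red 83 [0.5514294  0.0401729  0.21874516] [0.54266767 0.0286953  0.194994  ] [0.55741466 0.05221523 0.24179187]
grip 144 [ 0.67061616 -0.10403282  0.29137319] [ 0.65792745 -0.12212632  0.26328827] [ 0.68844769 -0.09709111  0.31714365]
knob 57 [0.56923617 0.05221248 0.08841303]
```

View pics/c1.png

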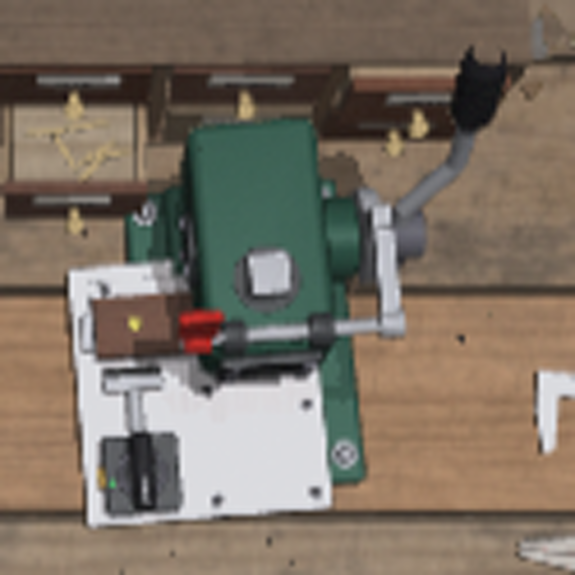

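The crop shows the ram top at (268,272), the knob bar at (145,470), the red paddle at (202,332) and the grip at (478,90). The plate corners are at (90,525), (332,507) and (70,270). I'll fit the pose from these, refining with masks.

```bash
cat >> h.py <<'E'
def ray(f,u,v,z):
    d=f['R'].T@np.array([(u-f['cx'])/f['f'],(v-f['cy'])/f['f'],1]);c=-f['R'].T@f['t']
    return c+d*(z-c[2])/d[2]
E
python3 - <<'E'
from h import *
f=dict(np.load('top0.npz'));P=cloud(f);im=f['pixels'];hsv=cv2.cvtColor(im,cv2.COLOR_BGR2HSV)
U=lambda x,y:((x+.5)/4.6-.5+245,(y+.5)/4.6-.5+120)
pts=[((268,272),.205,(0,0)),((145,470),.092,(-100,80)),((90,526),.03,(-131,118)),((332,508),.03,(-131,-48)),((69,269),.03,(47,118))]
w=[ray(f,*U(*p[0]),p[1])[:2] for p in pts];l=[np.array(p[2])/1000 for p in pts]
w=np.array(w);l=np.array(l);a=w-w.mean(0);b=l-l.mean(0)
th=np.arctan2((b[:,0]*a[:,1]-b[:,1]*a[:,0]).sum(),(a*b).sum());R=np.array([[np.cos(th),-np.sin(th)],[np.sin(th),np.cos(th)]])
o=w.mean(0)-R@l.mean(0);print('kabsch',o,th,((w-o-l@R.T)*1000).round(1).tolist())
# plate edges from mask
roi=np.zeros(im.shape[:2],np.uint8);roi[175:240,255:325]=1
m=roi*((abs(P[...,2]-.03)<.005)&(hsv[...,1]<60)).astype(np.uint8)
m=cv2.morphologyEx(m,cv2.MORPH_OPEN,np.ones((3,3)))
L=np.array([[np.where(m[v])[0][0]-.5,v] for v in range(185,230) if m[v].any()])
F=np.array([[u,np.where(m[:,u])[0][-1]+.5] for u in range(268,314) if m[:,u].any()])
for n,E in(('left',L),('front',F)):
    X=np.array([ray(f,*e,.03)[:2] for e in E],np.float32)
    ln=cv2.fitLine(X,cv2.DIST_HUBER,0,1e-3,1e-3).ravel();a=np.degrees(np.arctan2(ln[1],ln[0]));print(n,a,ln[2:], 'in fit frame',(R.T@(ln[2:]-o)).round(4))
# scene points, cross-check in fitted frame
s=dict(np.load('scene0.npz'));Q=cloud(s);hs=cv2.cvtColor(s['pixels'],cv2.COLOR_BGR2HSV)
R3=np.eye(3);R3[:2,:2]=R;O=np.r_[o,0]
for n,PP,H in(('top',P,hsv),('scene',Q,hs)):
    q=(PP-O)@R3
    near=(abs(q[...,0])<.16)&(abs(q[...,1])<.17)
    for nm,mm in(('red',near&((H[...,0]<6)|(H[...,0]>174))&(H[...,1]>150)&(q[...,2]>.18)),
      ('grip',near&(H[...,2]<60)&(q[...,2]>.24)&(q[...,2]<.34)),
      ('head',near&(abs(q[...,2]-.185)<.003)&(H[...,1]>80)&(H[...,0]>60)),
      ('knob',near&(H[...,2]<60)&(abs(q[...,2]-.092)<.003)&(q[...,1]>.05)&(q[...,0]<-.06))):
        if mm.sum():print(n,nm,mm.sum(),q[mm].mean(0).round(4),q[mm].min(0).round(3),q[mm].max(0).round(3))
E
```

```text
kabsch [ 0.59070493 -0.00752487] 0.080219343162794 [[0.6, 1.6], [-0.9, -0.7], [0.6, -0.9], [-0.4, 1.0], [0.2, -1.0]]
left 5.4833994 [0.5382578  0.10727815] in fit frame [-0.0431  0.1186]
front 59.818413 [0.4808647  0.00608469] in fit frame [-0.1084  0.0224]
top red 66 [-0.0343  0.0473  0.2242] [-0.043  0.037  0.199] [-0.027  0.058  0.247]
top grip 152 [ 0.0734 -0.1105  0.2989] [ 0.06  -0.125  0.252] [ 0.094 -0.1    0.324]
top head 838 [0.0427 0.0004 0.185 ] [-0.044 -0.038  0.182] [0.098 0.04  0.188]
top knob 53 [-0.0989  0.0807  0.0916] [-0.125  0.074  0.089] [-0.077  0.087  0.095]
scene red 83 [-0.0353  0.0507  0.2187] [-0.044  0.039  0.195] [-0.029  0.063  0.242]
scene grip 144 [ 0.0719 -0.1043  0.2908] [ 0.059 -0.121  0.263] [ 0.09  -0.095  0.317]
scene head 331 [0.0485 0.0104 0.1839] [-0.043 -0.031  0.182] [0.094 0.043 0.188]
```

The fit agrees to about 1.5 mm: press origin (0.5907, -0.0075), yaw 0.080. That puts the knob at world (0.485, 0.064). I'll go up and across first.

Emit:
move_arm --rows '[[[0,0,0,-0.05,0,0,0],[0,0,0,-0.05,0,0,0],[0,0.028,-0.0332,0,0,0,0],[0,0.028,-0.0332,0,0,0,0],[0,0.028,-0.0332,0,0,0,0],[0,0.028,-0.0332,0,0,0,0],[0,0.028,-0.0332,0,0,0,0],[0,0.028,-0.0332,0,0,0,0],[0,0.028,-0.0332,0,0,0,0],[0,0.028,-0.0332,0,0,0,0],[0,0.028,-0.0332,0,0,0,0],[0,0.028,-0.0332,0,0,0,0],[0,0.028,-0.0332,0,0,0,0],[0,0.028,-0.0332,0,0,0,0],[0,0.028,-0.0332,0,0,0,0],[0,0.028,-0.0332,0,0,0,0],[0,0.028,-0.0332,0,0,0,0],[0,0.028,-0.0332,0,0,0,0],[0,0.028,-0.0332,0,0,0,0]]]'

```text
time: 2.48
tcp_pos: [0.4848, 0.0638, 0.3311]
eef_rot: [0.0, 0.984, 0.177, -0.0]
contact_force: [0.2, -0.2, -1.2]
width: 1.003
grip_force: 0.0
```

Emit:
move_arm --rows '[[[0,0,0,0,0,0,-0.179],[0,0,0,0,0,0,-0.179],[0,0,0,0,0,0,-0.179],[0,0,0,0,0,0,-0.179],[0,0,0,0,0,0,-0.179],[0,0,0,0,0,0,-0.179],[0,0,0,0,0,0,-0.179],[0,0,0,0,0,0,-0.179],[0,0,0,0,0,0,-0.179],[0,0,0,0,0,0,-0.179],[0,0,0,0,0,0,-0.179],[0,0,0,0,0,0,-0.179],[0,0,0,0,0,0,-0.179],[0,0,0,0,0,0,-0.179],[0,0,0,0,0,0,-0.179],[0,0,0,0,0,0,-0.179]]]'

```text
time: 4.47
tcp_pos: [0.4845, 0.0624, 0.3311]
eef_rot: [-0.0, -0.042, 0.999, -0.0]
contact_force: [0.1, -0.2, -0.0]
width: 1.001
grip_force: 0.0
```

```bash
cat >> h.py <<'E'
TH=0.0802;O=np.array([.5907,-.0075,0]);RP=Ro.from_euler('z',TH)
def rep(p=None):
    x,r,o=tool()
    print('t',o['time'],'tcp',x.round(4),'press',(RP.inv().apply(x-O)*1000).round(1),'J',o['joints'].round(2),'F',o['contact_force'].round(1),'w',round(o['width'],3))
    print('axes in press:\n',(RP.inv()*r).as_matrix().round(3))
    if p is not None: print('to',p,'tool shift',r.inv().apply(O+RP.apply(np.array(p)/1000)-x).round(4))
E
python3 -c "
from h import *
rep((-100,80,66))"
```

```text
t 4.475 tcp [0.4845 0.0624 0.3311] press [-100.3   78.2  331.1] J [ 0.47  0.31 -0.93  1.73  0.26  1.24  1.13] F [ 0.1 -0.2 -0. ] w 1.001
axes in press:
 [[-1.    -0.005 -0.001]
 [-0.005  1.    -0.   ]
 [ 0.001 -0.    -1.   ]]
to (-100, 80, 66) tool shift [-0.0005  0.0018  0.2651]
```

Emit:
move_arm --rows '[[[0,0,0.0018,0.045,0,0,0],[0,0,0,0.045,0,0,0],[0,0,0,0.045,0,0,0],[0,0,0,0.04,0,0,0],[0,0,0,0.03,0,0,0],[0,0,0,0.03,0,0,0],[0,0,0,0.02,0,0,0],[0,0,0,0.01,0,0,0],[0.5,0,0,0,0,0,0],[0.8,0,0,0,0,0,0],[1,0,0,0,0,0,0],[1,0,0,0,0,0,0],[1,0,0,0,0,0,0],[1,0,0,0,0,0,0]]]' --squeeze 40

```text
time: 6.22
tcp_pos: [0.4848, 0.0653, 0.067]
eef_rot: [0.001, -0.04, 0.999, 0.0]
contact_force: [-1.0, 2.0, 5.2]
width: 0.153
grip_force: 42.7
```

```bash
python3 -c "
from h import *
rep((-100,80,66))"
```

```text
t 6.225 tcp [0.4848 0.0653 0.067 ] press [-99.7  81.1  67. ] J [ 0.24  0.61 -0.7   2.09  0.64  0.66  0.75] F [-1.   2.   5.2] w 0.153
axes in press:
 [[-1.     0.     0.001]
 [ 0.     1.     0.001]
 [-0.001  0.001 -1.   ]]
to (-100, 80, 66) tool shift [ 0.0003 -0.0011  0.001 ]
```

Gripped at about 13 mm, which matches the bar. Turning clockwise now.

Emit:
move_arm --rows '[[[1,0,0,0,0,0,0.13],[1,0,0,0,0,0,0.13],[1,0,0,0,0,0,0.13],[1,0,0,0,0,0,0.13],[1,0,0,0,0,0,0.13],[1,0,0,0,0,0,0.13],[1,0,0,0,0,0,0.13],[1,0,0,0,0,0,0.13],[1,0,0,0,0,0,0.13],[1,0,0,0,0,0,0.13],[1,0,0,0,0,0,0],[1,0,0,0,0,0,0]]]'

```text
time: 7.72
tcp_pos: [0.4852, 0.066, 0.067]
eef_rot: [0.0, 0.572, 0.821, 0.001]
contact_force: [-1.7, 5.7, 5.8]
width: 0.155
grip_force: 42.8
```

```bash
python3 -c "
from h import *
rep((-100,80,66));print(get_obs()['wrist_torque'])"
```

```text
t 7.725 tcp [0.4852 0.066  0.067 ] press [-99.3  81.7  67. ] J [ 0.    0.55 -0.33  2.1   0.33  0.54 -0.22] F [-1.7  5.7  5.8] w 0.155
axes in press:
 [[-0.27   0.963  0.002]
 [ 0.963  0.27   0.002]
 [ 0.001  0.002 -1.   ]]
to (-100, 80, 66) tool shift [-0.0015 -0.0011  0.001 ]
[ 1.03225007  0.2305883  -0.08903086]
```

The knob has turned by about 1.30 rad. I'll release it, lift, align, and move behind the paddle.

Emit:
move_arm --rows '[[[0.4,0,0,0,0,0,0],[0.4,0,0,0,0,0,0],[0.4,0,0,0,0,0,0],[0.4,0,0,-0.02,0,0,0],[0.4,0,0,-0.04,0,0,0],[0.4,0,0,-0.05,0,0,0],[0.4,0,0,-0.05,0,0,0],[0.4,0,0,-0.05,0,0,0],[1,0,0,-0.04,0,0,0],[1,0,0,0,0,0,0.136],[1,0,0,0,0,0,0.136],[1,-0.008,0.027,0,0,0,0],[1,-0.008,0.027,0,0,0,0],[1,-0.008,0.028,0,0,0,0],[1,-0.008,0.028,0,0,0,0],[1,0,0,0,0,0,0]]]'

```text
time: 9.72
tcp_pos: [0.5977, 0.0401, 0.3152]
eef_rot: [-0.0, 0.679, 0.734, -0.001]
contact_force: [1.0, 0.5, -0.5]
width: -0.0
grip_force: 0.0
```

```bash
python3 - <<'E'
from h import *
rep((10,49,212))
for n in('scene','top'):
    f=cam(n);P=cloud(f);q=RP.inv().apply((P-O).reshape(-1,3)).reshape(P.shape);H=cv2.cvtColor(f['pixels'],cv2.COLOR_BGR2HSV)
    m=(H[...,2]<60)&(abs(q[...,2]-.092)<.004)&(q[...,1]>.04)&(q[...,1]<.12)&(q[...,0]<-.06)&(q[...,0]>-.14)
    if m.sum()>9: r=q[m][:,:2]*1000;print(n,m.sum(),r.mean(0),cv2.minAreaRect(r.astype(np.float32)))
a=cam('scene')['pixels'][70:250,200:330];b=cam('wrist')['pixels']
a=cv2.resize(a,(380,526));b=cv2.resize(b,(420,315));c=np.zeros((526,800,3),np.uint8);c[:,:380]=a;c[:315,380:]=b;cv2.imwrite('pics/k1.png',c)
E
```

```text
t 9.725 tcp [0.5977 0.0401 0.3152] press [ 10.8  46.9 315.2] J [ 0.1   0.42 -0.38  1.5   0.16  1.25 -0.22] F [ 1.   0.5 -0.5] w -0.0
axes in press:
 [[ 0.003  1.    -0.001]
 [ 1.    -0.003 -0.   ]
 [-0.    -0.001 -1.   ]]
to (10, 49, 212) tool shift [ 0.0021 -0.0007  0.1032]
top 57 [-100.38408955   79.84860138] ((-100.40414428710938, 81.0395736694336), (13.491250038146973, 47.2236328125), 15.791577339172363)
```

View pics/k1.png

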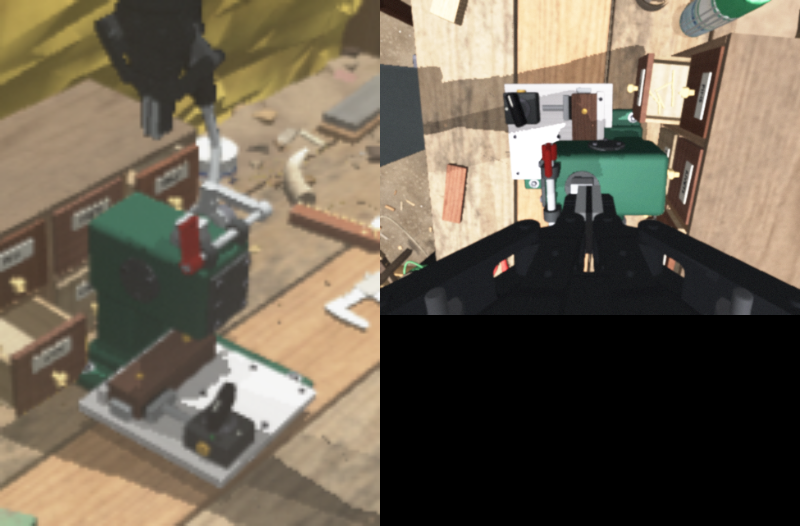

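The knob measures 74° (1.295 rad), so it has clicked in. The paddle still stands upright at crop (190,243), with the shut fingers above and behind it. I'll go down and push it forward.

Emit:
move_arm --rows '[[[1,0.002,-0.0005,0.035,0,0,0],[1,0,0,0.035,0,0,0],[1,0,0,0.025,0,0,0],[1,0,0,0.008,0,0,0],[1,0,-0.008,0,0,0,0],[1,0,-0.008,0,0,0,0],[1,0,-0.008,0,0,0,0],[1,0,-0.008,0,0,0,0],[1,0,-0.008,0,0,0,0],[1,0,-0.007,0,0,0,0],[1,0,-0.007,0,0,0,0],[1,0,0,0,0,0,0]]]'

```text
time: 11.42
tcp_pos: [0.5414, 0.0388, 0.2134]
eef_rot: [-0.0, 0.679, 0.734, -0.0]
contact_force: [0.6, -1.0, 1.6]
width: -0.001
grip_force: 0.9
```

```bash
cat >> h.py <<'E'
def red():
  for n in('scene','top'):
    f=cam(n);P=cloud(f);q=RP.inv().apply((P-O).reshape(-1,3)).reshape(P.shape)*1000;H=cv2.cvtColor(f['pixels'],cv2.COLOR_BGR2HSV)
    m=((H[...,0]<6)|(H[...,0]>174))&(H[...,1]>150)&(q[...,2]>175)&(q[...,2]<250)&(abs(q[...,0]+45)<60)&(abs(q[...,1]-46)<25)
    if m.sum():
        d=q[m]-[-35,46,196];r=np.hypot(d[:,0],d[:,2]);k=r>25
        print(n,m.sum(),'mean',q[m].mean(0).round(1),'min',q[m].min(0).round(),'max',q[m].max(0).round(),'phi',np.degrees(np.median(np.arctan2(-d[k,0],d[k,2]))) if k.any() else None)
E
python3 -c "
from h import *
rep((10,49,212));red()"
```

```text
t 11.425 tcp [0.5414 0.0388 0.2134] press [-45.4  50.1 213.4] J [ 0.11  0.41 -0.38  1.8   0.18  0.96 -0.27] F [ 0.6 -1.   1.6] w -0.001
axes in press:
 [[ 0.002  1.    -0.001]
 [ 1.    -0.002 -0.   ]
 [-0.    -0.001 -1.   ]]
to (10, 49, 212) tool shift [-0.0009  0.0555  0.0013]
scene 26 mean [-56.7  56.2 215.1] min [-72.  41. 203.] max [-33.  64. 228.] phi 50.560813328133
```

Emit:
move_arm --rows '[[[1,0,-0.006,0.002,0,0,0],[1,0,-0.005,0.003,0,0,0],[1,0,-0.003,0.003,0,0,0],[1,0,0,0,0,0,0]]]'

```text
time: 12.02
tcp_pos: [0.5341, 0.0384, 0.2094]
eef_rot: [0.005, 0.679, 0.734, 0.005]
contact_force: [12.6, -0.9, 23.8]
width: -0.0
grip_force: 13.4
```

```bash
python3 -c "
from h import *
rep((10,49,212));red()"
```

```text
t 12.025 tcp [0.5341 0.0384 0.2094] press [-52.7  50.2 209.4] J [ 0.11  0.4  -0.38  1.84  0.18  0.92 -0.28] F [12.6 -0.9 23.8] w -0.0
axes in press:
 [[ 0.003  1.     0.014]
 [ 1.    -0.003  0.   ]
 [ 0.001  0.014 -1.   ]]
to (10, 49, 212) tool shift [-0.0011  0.0627 -0.0017]
scene 27 mean [-59.3  54.5 209.6] min [-77.  41. 199.] max [-36.  63. 219.] phi 62.04356744673557
```

The paddle is at about 62°, on its stop (force 24 N), so the catch is off. I'll retreat upward and turn the tool.

Emit:
move_arm --rows '[[[1,0,0.008,-0.01,0,0,0],[1,0,0,-0.03,0,0,0],[1,0,0,-0.05,0,0,0],[1,0,0,-0.05,0,0,0],[0.4,0,0,-0.02,0,0,0],[0,0,0,0,0,0,-0.1745],[0,0,0,0,0,0,-0.1745],[0,0,0,0,0,0,-0.1745],[0,0,0,0,0,0,-0.1745],[0,0,0,0,0,0,-0.1745],[0,0,0,0,0,0,-0.1745],[0,0,0,0,0,0,-0.1745],[0,0,0,0,0,0,-0.1745],[0,0,0,0,0,0,-0.1745],[0,0,0,0,0,0,0]]]'

```text
time: 14.0
tcp_pos: [0.5353, 0.0381, 0.3645]
eef_rot: [-0.001, -0.038, 0.999, -0.0]
contact_force: [-1.0, -1.1, -0.3]
width: 0.999
grip_force: 0.0
```

```bash
python3 - <<'E'
from h import *
rep((79,-115,360));red()
f=dict(np.load('top0.npz'))
for n in('top0','scene0'):
    P=cloud(dict(np.load(n+'.npz')));q=RP.inv().apply((P-O).reshape(-1,3)).reshape(P.shape)*1000
    for a,b in((20,50),(50,110),(110,140),(140,170),(170,220)):
        m=(q[...,0]>a)&(q[...,0]<b)&(q[...,1]>-185)&(q[...,1]<-45)&(q[...,2]<500)
        print(n,a,b,m.sum(),np.percentile(q[m][:,2],[50,99,100]).round() if m.sum() else '')
    m=(q[...,2]>255)&(q[...,2]<330)&(q[...,0]>40)&(q[...,0]<110)&(q[...,1]<-85)&(q[...,1]>-140)
    for z in range(255,330,12):
        k=m&(abs(q[...,2]-z)<6)
        if k.any():print(z,k.sum(),q[k].min(0).round(),q[k].max(0).round())
E
```

```text
t 14.0 tcp [0.5353 0.0381 0.3645] press [-51.6  49.9 364.5] J [ 0.34  0.33 -0.71  1.55  0.22  1.34  1.26] F [-1.  -1.1 -0.3] w 0.999
axes in press:
 [[-1.     0.003 -0.003]
 [ 0.003  1.     0.   ]
 [ 0.003 -0.    -1.   ]]
to (79, -115, 360) tool shift [-0.1311 -0.1644  0.0041]
scene 38 mean [-51.8  52.7 206.6] min [-76.  41. 200.] max [-30.  63. 217.] phi 63.04613092741764
top 99 mean [-55.8  46.4 209.3] min [-74.  35. 200.] max [-35.  57. 223.] phi 59.90853899908671
top0 20 50 424 [154. 218. 225.]
top0 50 110 618 [  4. 318. 324.]
top0 110 140 829 [148. 193. 194.]
top0 140 170 520 [189. 194. 197.]
top0 170 220 798 [190. 195. 196.]
255 2 [  61. -115.  256.] [  61. -113.  257.]
267 12 [  60. -126.  262.] [  73. -102.  272.]
279 28 [  59. -124.  273.] [  78. -101.  285.]
291 26 [  64. -125.  285.] [  77. -101.  297.]
303 37 [  67. -125.  297.] [  89. -100.  309.]
315 55 [  72. -124.  309.] [  98. -101.  321.]
327 2 [  81. -116.  322.] [  81. -111.  324.]
scene0 20 50 200 [171. 217. 219.]
scene0 50 110 397 [245. 317. 321.]
scene0 110 140 390 [176. 191. 191.]
scene0 140 170 200 [188. 191. 192.]
scene0 170 220 332 [188. 191. 193.]
255 10 [  61. -111.  255.] [  74. -101.  261.]
267 28 [  58. -113.  262.] [ 81. -98. 273.]
279 42 [  59. -116.  273.] [ 85. -94. 285.]
291 36 [  64. -121.  286.] [ 89. -97. 297.]
303 40 [  69. -117.  297.] [ 92. -96. 309.]
315 30 [  72. -117.  309.] [ 95. -99. 321.]
```

Catch angle is about 1.25 rad, so it's off. Moving over the lever grip and gripping.

Emit:
move_arm --rows '[[[0,-0.022,-0.0274,0,0,0,0],[0,-0.022,-0.0274,0,0,0,0],[0,-0.022,-0.0274,0,0,0,0],[0,-0.022,-0.0274,0,0,0,0],[0,-0.022,-0.0274,0,0,0,0],[0,-0.021,-0.0265,0,0,0,0],[0,0,0,0.03,0,0,0],[0,0,0,0.03,0,0,0],[0,0,0,0.025,0,0,0],[0,0,0,0.01,0,0,0],[0.4,0,0,0,0,0,0],[0.7,0,0,0,0,0,0],[1,0,0,0,0,0,0],[1,0,0,0,0,0,0],[1,0,0,0,0,0,0]]]' --squeeze 50

```text
time: 15.98
tcp_pos: [0.6798, -0.1144, 0.2713]
eef_rot: [0.001, -0.039, 0.999, -0.0]
contact_force: [-0.9, 0.2, 6.6]
width: 0.295
grip_force: 48.8
```

```bash
python3 - <<'E'
from h import *
rep((79,-115,270))
# plan arc: grasp point (TCP -19mm along tool z) follows the grip, tool tilts by k*lever
x,r,o=tool();g=RP.inv().apply(x-19e-3*r.apply([0,0,1])-O)
pv=np.array([.030,g[1],.145]);d=g-pv;rad=np.hypot(d[0],d[2]);a0=np.arctan2(d[0],d[2]);print('rad',rad,'lean',a0)
n=14;k=.5;T0=RP.inv()*r
def pose(l):
    a=a0-l;R=Ro.from_euler('y',-k*l)*T0;p=pv+rad*np.array([np.sin(a),0,np.cos(a)]);return p+19e-3*R.apply([0,0,1]),R
L=np.linspace(0,1.0,n+1)
for a,b in zip(L[:-1],L[1:]):
    p,R=pose(a);p2,R2=pose(b);print(np.round(R.inv().apply(p2-p),4),np.round((R.inv()*R2).as_rotvec(),4))
E
```

```text
t 15.975 tcp [ 0.6798 -0.1144  0.2713] press [  80.3 -113.7  271.3] J [ 0.43  0.62 -0.63  1.32  0.36  1.31  1.45] F [-0.9  0.2  6.6] w 0.295
axes in press:
 [[-1.     0.003  0.002]
 [ 0.003  1.    -0.   ]
 [-0.002 -0.    -1.   ]]
to (79, -115, 270) tool shift [ 0.0013 -0.0013  0.0013]
rad 0.15376636872741484 lean 0.3330714332658637
[ 0.0098 -0.     -0.0032] [-0.0001 -0.0357  0.    ]
[ 0.0099 -0.     -0.0029] [-0.0001 -0.0357  0.    ]
[ 0.01   -0.     -0.0025] [-0.0001 -0.0357  0.    ]
[ 0.0101 -0.     -0.0021] [-0.0001 -0.0357  0.    ]
[ 0.0102 -0.     -0.0017] [-0.0001 -0.0357  0.    ]
[ 0.0102 -0.     -0.0013] [-0.0001 -0.0357  0.    ]
[ 0.0103 -0.     -0.0009] [-0.0001 -0.0357  0.    ]
[ 0.0103 -0.     -0.0005] [-0.0001 -0.0357  0.    ]
[ 0.0103 -0.     -0.0002] [-0.0001 -0.0357  0.    ]
[ 0.0103 -0.      0.0002] [-0.0001 -0.0357  0.    ]
[ 0.0103 -0.      0.0006] [-0.0001 -0.0357  0.    ]
[ 0.0103 -0.      0.001 ] [-0.0001 -0.0357  0.    ]
[ 0.0102 -0.      0.0014] [-0.0001 -0.0357  0.    ]
[ 0.0102 -0.      0.0018] [-0.0001 -0.0357  0.    ]
```

Emit:
move_arm --rows '[[[1,0.0098,0,-0.0032,0,-0.0357,0],[1,0.0099,0,-0.0029,0,-0.0357,0],[1,0.01,0,-0.0025,0,-0.0357,0],[1,0.0101,0,-0.0021,0,-0.0357,0],[1,0.0102,0,-0.0017,0,-0.0357,0],[1,0.0102,0,-0.0013,0,-0.0357,0],[1,0.0103,0,-0.0009,0,-0.0357,0]]]'

```text
time: 16.85
tcp_pos: [0.6094, -0.12, 0.2776]
eef_rot: [0.126, -0.039, 0.991, 0.005]
contact_force: [5.3, 0.0, -6.1]
width: 0.289
grip_force: 49.4
```

```bash
cat >> h.py <<'E'
def lev():
    x,r,o=tool();g=RP.inv().apply(x-19e-3*r.apply([0,0,1])-O);d=g-[.03,0,.145]
    print('lever est',.333-np.arctan2(d[0],d[2]),'rad',np.hypot(d[0],d[2]),'Fpress',RP.inv().apply(o['contact_force']).round(1),'grip',o['grip_force'])
E
python3 -c "
from h import *
rep();lev()"
```

```text
t 16.85 tcp [ 0.6094 -0.12    0.2776] press [   9.6 -113.7  277.6] J [ 0.64  0.4  -0.7   1.74  0.31  0.86  1.49] F [ 5.3  0.  -6.1] w 0.289
axes in press:
 [[-0.968  0.002  0.251]
 [ 0.002  1.    -0.001]
 [-0.251 -0.    -0.968]]
lever est 0.4981250765900309 rad 0.15305731142171092 Fpress [ 5.3 -0.4 -6.1] grip 49.37129616737366
```

Lever is at 0.50 and following well, with low forces. Continuing.

Emit:
move_arm --rows '[[[1,0.0103,0,-0.0005,0,-0.0357,0],[1,0.0103,0,-0.0002,0,-0.0357,0],[1,0.0103,0,0.0002,0,-0.0357,0],[1,0.0103,0,0.0006,0,-0.0357,0],[1,0.0103,0,0.001,0,-0.0357,0],[1,0.0102,0,0.0014,0,-0.0357,0],[1,0.0102,0,0.0018,0,-0.0357,0],[1,0,0,0,0,0,0]]]'

```text
time: 17.85
tcp_pos: [0.545, -0.1253, 0.2495]
eef_rot: [0.25, -0.038, 0.968, 0.009]
contact_force: [10.1, -0.9, -2.7]
width: 0.291
grip_force: 50.6
```

```bash
python3 -c "
from h import *
rep();lev()"
```

```text
t 17.85 tcp [ 0.545  -0.1253  0.2495] press [ -55.  -113.7  249.5] J [ 0.88  0.26 -0.79  2.14  0.23  0.33  1.6 ] F [10.1 -0.9 -2.7] w 0.291
axes in press:
 [[-0.875  0.003  0.484]
 [ 0.002  1.    -0.002]
 [-0.484 -0.001 -0.875]]
lever est 0.9939494244311917 rad 0.15349269969305354 Fpress [10.  -1.7 -2.7] grip 50.64395070075989
```

Emit:
move_arm --rows '[[[1,0.003,0,0.0005,0,0,0],[1,0.003,0,0.0005,0,0,0],[1,0.002,0,0.0005,0,0,0],[1,0,0,0,0,0,0]]]'

```text
time: 18.35
tcp_pos: [0.5406, -0.1257, 0.2459]
eef_rot: [0.251, -0.038, 0.967, 0.009]
contact_force: [6.8, 0.0, 5.2]
width: 0.289
grip_force: 50.8
```

```bash
python3 -c "
from h import *
rep();lev()"
```

```text
t 18.35 tcp [ 0.5406 -0.1257  0.2459] press [ -59.4 -113.8  245.9] J [ 0.88  0.26 -0.79  2.15  0.23  0.31  1.61] F [6.8 0.  5.2] w 0.289
axes in press:
 [[-0.874  0.003  0.486]
 [ 0.002  1.    -0.002]
 [-0.486 -0.001 -0.874]]
lever est 1.0313073904227998 rad 0.15343107775783385 Fpress [ 6.8 -0.5  5.2] grip 50.79059958457947
```

Emit:
move_arm --rows '[[[1,0.003,0,0.0005,0,0,0],[1,0.002,0,0.0003,0,0,0],[1,0,0,0,0,0,0]]]'

```text
time: 18.73
tcp_pos: [0.5364, -0.126, 0.2425]
eef_rot: [0.251, -0.038, 0.967, 0.009]
contact_force: [9.3, -0.1, 0.1]
width: 0.289
grip_force: 49.3
```

```bash
python3 -c "
from h import *
rep();lev()"
```

```text
t 18.725 tcp [ 0.5364 -0.126   0.2425] press [ -63.6 -113.7  242.5] J [ 0.89  0.26 -0.79  2.17  0.23  0.3   1.61] F [ 9.3 -0.1  0.1] w 0.289
axes in press:
 [[-0.874  0.003  0.485]
 [ 0.002  1.    -0.002]
 [-0.485 -0.001 -0.874]]
lever est 1.0664784682190995 rad 0.15355550433947882 Fpress [ 9.3 -0.8  0.1] grip 49.317482113838196
```

Emit:
move_arm --rows '[[[1,0.003,0,0.0006,0,0,0],[1,0.003,0,0.0006,0,0,0],[1,0,0,0,0,0,0]]]'

```text
time: 19.1
tcp_pos: [0.5331, -0.1263, 0.2395]
eef_rot: [0.252, -0.038, 0.967, 0.009]
contact_force: [12.3, -1.3, 2.0]
width: 0.29
grip_force: 49.4
```

```bash
python3 - <<'E'
from h import *
rep();lev()
a=cam('scene');P=cloud(a);q=RP.inv().apply((P-O).reshape(-1,3)).reshape(P.shape)*1000
a=a['pixels'][110:240,215:325];b=cam('top')['pixels'][130:240,250:360]
cv2.imwrite('pics/l1.png',np.hstack([cv2.resize(a,(440,520),interpolation=2),cv2.resize(b,(360,520)[:1]+(360,),interpolation=2) if 0 else cv2.copyMakeBorder(cv2.resize(b,(360,360),interpolation=2),0,160,0,0,0)]))
E
```

```text
t 19.1 tcp [ 0.5331 -0.1263  0.2395] press [ -66.9 -113.8  239.5] J [ 0.89  0.26 -0.79  2.18  0.23  0.28  1.61] F [12.3 -1.3  2. ] w 0.29
axes in press:
 [[-0.873  0.002  0.488]
 [ 0.001  1.    -0.002]
 [-0.488 -0.002 -0.873]]
lever est 1.0957966453671204 rad 0.15368786722580857 Fpress [12.2 -2.3  2. ] grip 49.41236615180969
```

View pics/l1.png

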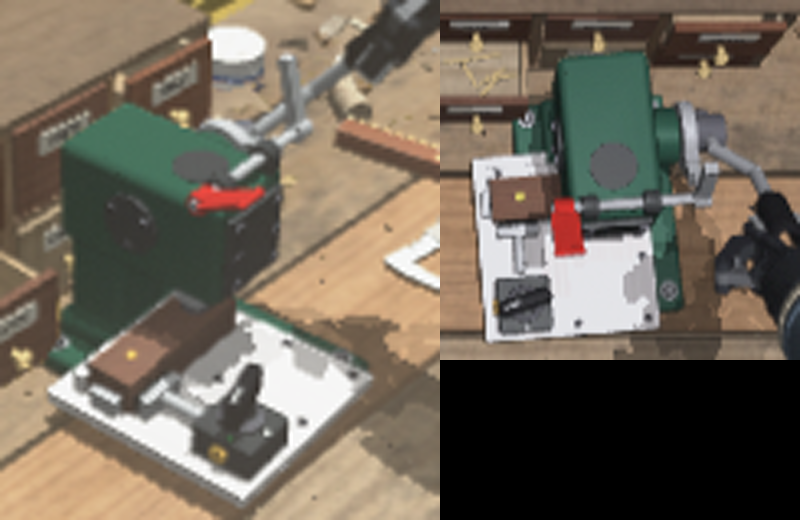

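The view shows the paddle lying forward at (230,200) and the ram top now level with the head at (200,165). The jaw is against the block. I'll push a bit more to confirm firm bearing.

Emit:
move_arm --rows '[[[1,0.003,0,0.0006,0,0,0],[1,0.002,0,0.0004,0,0,0],[1,0,0,0,0,0,0]]]' --squeeze 70

```text
time: 19.58
tcp_pos: [0.532, -0.1264, 0.2385]
eef_rot: [0.255, -0.039, 0.966, 0.009]
contact_force: [15.2, -0.6, 9.6]
width: 0.285
grip_force: 68.8
```

```bash
python3 - <<'E'
from h import *
rep();lev()
for n in('scene','top'):
    f=cam(n);P=cloud(f);q=RP.inv().apply((P-O).reshape(-1,3)).reshape(P.shape)*1000;H=cv2.cvtColor(f['pixels'],cv2.COLOR_BGR2HSV)
    m=(abs(q[...,0])<10)&(abs(q[...,1])<10)&(abs(q[...,2]-190)<25);print(n,'ramtop',m.sum(),np.median(q[m][:,2]))
    m=(abs(q[...,0])<18)&(q[...,1]>55)&(q[...,1]<95)&(abs(q[...,2]-60)<15);print('block top',np.median(q[m][:,2]) if m.any() else 0)
    for a,b in((-97,-75),(-125,-105)):
      m=(q[...,1]>a)&(q[...,1]<b)&(q[...,2]>190)&(q[...,2]<300)&(abs(q[...,0]+20)<60)&(H[...,1]<70)&(H[...,2]>70);
      if m.any():
        d=q[m]-[30,0,145];print('rod',a,m.sum(),q[m].mean(0).round(),.33+np.median(np.arctan2(-d[:,0],d[:,2])))
E
```

```text
t 19.575 tcp [ 0.532  -0.1264  0.2385] press [ -68.  -113.9  238.5] J [ 0.89  0.26 -0.79  2.19  0.23  0.27  1.61] F [15.2 -0.6  9.6] w 0.285
axes in press:
 [[-0.87   0.001  0.493]
 [-0.     1.    -0.003]
 [-0.493 -0.003 -0.87 ]]
lever est 1.1065536804393672 rad 0.15373299379307426 Fpress [15.1 -1.8  9.6] grip 68.79036784172058
scene ramtop 27 184.89247794510248
block top 58.79685252925019
rod -97 23 [-68. -90. 246.] 1.0882487571461803
rod -125 47 [ -35. -108.  221.] 1.0427643364265953
top ramtop 52 185.88168734203228
block top 60.4724299183076
rod -97 4 [-69. -96. 258.] 1.0415668401192064
rod -125 48 [ -25. -112.  217.] 0.9795786022515443
```

The lever has stiffened against the wood: about 18 N tangential, with hardly any further motion. I'll hold briefly, confirm, and hand in.

Emit:
move_arm --rows '[[[1,0.001,0,0.0002,0,0,0],[1,0,0,0,0,0,0],[1,0,0,0,0,0,0],[1,0,0,0,0,0,0]]]'

```text
time: 20.18
tcp_pos: [0.5318, -0.1264, 0.2383]
eef_rot: [0.255, -0.039, 0.966, 0.009]
contact_force: [16.3, 0.2, 10.3]
width: 0.289
grip_force: 68.8
```

```bash
python3 -c "
from h import *
rep();lev();red()
o=get_obs()
if np.linalg.norm(o['contact_force'])>12 and o['width']>.2: print(finish_job())"
```

```text
t 20.175 tcp [ 0.5318 -0.1264  0.2383] press [ -68.2 -113.8  238.3] J [ 0.89  0.26 -0.79  2.19  0.23  0.27  1.61] F [16.3  0.2 10.3] w 0.289
axes in press:
 [[-0.869  0.001  0.494]
 [-0.     1.    -0.003]
 [-0.494 -0.003 -0.869]]
lever est 1.1085123696263888 rad 0.15372386895053639 Fpress [16.2 -1.1 10.3] grip 68.8045871257782
scene 67 mean [-56.3  51.3 208.2] min [-79.  27. 195.] max [-29.  64. 218.] phi 62.83698054440774
top 132 mean [-52.3  46.6 208.2] min [-75.  35. 180.] max [-23.  58. 221.] phi 59.93604735395151
the job is handed in; nothing more can be done
None
```

I handed the job in at about 20 s with the knob clicked in at about 1.3 rad and the catch flipped off; the lever is still held pulled, with the ram stiff against the block, so the pin should be flush (judged from the lever stop, since the cameras can't see it under the ram).

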